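# Set a drive collar on the seal fixture, tang to the index pin

## Robot

A 6-joint arm with a two-finger parallel gripper is mounted at the origin on the work surface. World frame = base frame: x ahead of the robot, y to its left, z up, the work surface at z = 0. Lengths are in m, angles in rad, forces in N, time in s.
With the tool pointing down it reaches from about 0.3 to 0.875 m from the base axis. Payload 6.4 kg.
Tool frame: the origin (TCP) lies midway between the tips of the shut fingers; the grasp point (between the pads) lies 19 mm behind it; z points along the fingers, y is the line along which they close (so a half turn about z gives the same grasp; the last joint's range is limited). The gripper opens to 85 mm and grips with 20 to 120 N. Pads are 22 mm wide; open, the fingers measure 114 mm over their backs; the gripper's body (76 mm by 85 mm) begins 54 mm behind the grasp point. The pads swing forward as they close: fully open they stand 13 mm farther back than shut.
Start: joints at [-1.347, 0.181, 1.607, -0, 1.354, -0.206], TCP at [0.24, -0.523, 0.231] pointing down, gripper open.
Joint ranges: [-2.99, 2.99], [-0.89, 2.07], [0.3, 2.58], [-1.14, 4.28], [0, 2.63], [-3.12, 3.12]. Speed limits (rad/s): [2.57, 2.57, 3.01, 3.14, 3.14, 3.14].

## Interface

Orientations are given as a unit quaternion [w, x, y, z].
In Python, from bench import ctrl gives the robot as it stands. The module is installed in compiled form; this text tells all that it offers.
- The arm moves only by the tool move_arm, never from a script. Its argument "plan" is one flat list of numbers, 6 for each row, row after row: the shift along the world's x, y, z in units of 50 mm (1.0 is 50 mm), then the turn, a rotation vector about the world's x, y, z in rad. A call has 1 to 10 rows; each row is the pose to reach, as a shift and turn from the pose commanded when the call began; what a row does not reach only later rows make up. A row lasts 1/8 s, in which the tool goes at most 62.5 mm and 10.7 degrees, less where a joint would pass 70% of its speed; a pose out of reach is approached as far as the arm can. A call with a gripper value outside its range is refused whole. "grip" is the finger opening in mm, from 0 to 85.4, set as the call begins (left out, the last holds). The fingers move at their own pace and stop on an object; the grip force is fixed at half the most. Time passes only in rows, so rows that repeat a pose let the fingers close. It gives the time, the measured TCP pose, the force, the opening and the grip force at its end, in the units of the state.
- ctrl.get_obs(): the state, without advancing time (a new reading comes with each control period).
- ctrl.camera(name): name is "scene" or "top"; returns a dict with "pixels" (400x640x3 uint8, red, green, blue), "fx", "fy", "cx", "cy" (pixels), "origin" and "attitude" of the camera in the world. Camera axes: x right, y down, z forward; pixel columns grow to the right and rows downward; lengths in m; the calibration is good to about 2 mm. A picture is of the moment at which its call begins. There is no depth.
- ctrl.hand_in(): hands the job in; it is judged then, once.
The state is a dict: "time_s": time; "q": joint angles; "dq": joint speeds; "joint_efforts": joint torques, N m; "eef_pos": TCP position; "eef_rot": TCP orientation; "wrist_force": force on the tool from outside, world axes, zero at the start; "torque": the same for the moment, N m; "opening": opening from 0.0 (shut) to 1.0 (fully open); "grasp_force": force on a finger pad.
Only numpy, scipy, OpenCV 4.12 (cv2) and the standard library are available. Lean on these libraries where they do the work, as an engineer would, in place of code of your own. Each camera call takes 0.05 s, during which the arm holds its last target. There are 200 camera calls.

## Task

Take the steel drive collar that has a single tang and lower it over the fixture's post until it sits flat on the plate, turned so that its tang points at the fixture's index pin; set it down rather than dropping it, then let go. Leave the similar collar with two tangs standing where it is.

Things in the scene. Friction and masses are not known exactly. Their poses are not given: they have to be found in the camera images.
- collar: The part to fit: a loose plain steel tube standing upright on the bench, outside diameter 56 mm, bore 38 mm (open at both ends), 50 mm tall, about 0.45 kg, with ONE flat tang at its foot: 22 mm wide, 10 mm tall, reaching 52 mm from the tube's axis. Origin: on the tube's axis at its underside; z up, x points out along the tang. The tube above the tang is bare all round and can be gripped from above across its outside at any angle.
- twin_collar: A similar loose steel collar (56 mm outside, 38 mm bore, 50 mm tall) with TWO opposite tangs, to be left where it is. Origin on its axis at its underside; x along one tang, z up. The two collars may change places.
- fixture: Fixed aluminium plate, 170 x 110 x 12 mm, with a dark upright post 18 mm across, its tapered top 42 mm above the bench, amid a grey disc 62 mm across. Origin: on the post's axis at bench height; plate from x = -60 to +110, y = -55 to +55 mm; x points from post to index pin, z up. The collar fits over the post with 10 mm play all round; its underside then lies 12 mm above the origin.
- index_pin (a point): Centre of the top of the fixture's index pin, the thin dark upright pin (8 mm in diameter, top 30 mm above the plate), fixed 85 mm from the post's axis along the fixture's x; its axes are those of the fixture.

How it is judged:
By the outcome, as a careful person would: the job done as asked, in the order asked, and still so for the second after the job is handed in, with the robot touching nothing.
It also fails if it takes over 37 s, if anything falls off the work surface, if the arm or the gripper's body presses on something with over 40 N, if the wrist force passes 120 N, or if a joint passes its speed limit or range.

## Working session

There is one attempt and no reset: what is moved stays moved. The work goes in short steps, Python scripts to look and compute and a tool call to move; the robot and the scene stay as the last step left them, time stands still between calls to the robot, and variables do not carry over. Pictures are saved under pics/ and viewed, at most 10 in all, crops included, and the job is handed in when it is done.

Besides the shell and the picture viewer there is one more tool, called after "Request:" by a JSON object that holds its "method" and its "body", one argument or row to a line. move_arm: Moves the arm, as the interface text tells. Its arguments: {"type":"object","properties":{"plan":{"type":"array"},"grip":{"type":"number"}},"required":["plan"]}

```bash
mkdir -p pics; cat > h.py <<'E'
import numpy as np, cv2
from scipy.spatial.transform import Rotation as R
from bench import ctrl
def shot(n,f):
    c=ctrl.camera(n); np.save('pics/'+f+'.npy',c['pixels']); cv2.imwrite('pics/'+f+'.png',c['pixels'][:,:,::-1]); return c
def rot(c):
    a=np.array(c['attitude'],float)
    return a if a.shape==(3,3) else R.from_quat(a,scalar_first=True).as_matrix()
def cast(c,uv,z):
    uv=np.atleast_2d(uv).astype(float)
    d=np.c_[(uv[:,0]-c['cx'])/c['fx'],(uv[:,1]-c['cy'])/c['fy'],np.ones(len(uv))]@rot(c).T
    o=np.array(c['origin']); return o+d*((z-o[2])/d[:,2])[:,None]
def proj(c,P):
    p=(np.atleast_2d(P)-np.array(c['origin']))@rot(c); return np.c_[c['fx']*p[:,0]/p[:,2]+c['cx'],c['fy']*p[:,1]/p[:,2]+c['cy']]
E
python3 - <<'E'
from h import *
for n in('top','scene'):
    c=shot(n,n+'0'); print({k:c[k] for k in c if k!='pixels'})
print(ctrl.get_obs())
E
```

```text
{'fx': 509.4901979000543, 'fy': 509.4901979000543, 'cx': 325.5965309167145, 'cy': 201.81384684920374, 'origin': array([ 0.41938985, -0.01853612,  1.04159469]), 'attitude': array([-0.06038829,  0.71167184, -0.69818031,  0.04920069])}
{'fx': 471.59545924451675, 'fy': 471.59545924451675, 'cx': 313.5368649714316, 'cy': 206.28094239491048, 'origin': array([ 1.19943264, -0.05980026,  1.0434844 ]), 'attitude': array([-0.20786259,  0.69120919,  0.66510841, -0.19145183])}
{'time_s': 0.1, 'q': array([-1.34727850e+00,  1.81460067e-01,  1.60788787e+00,  2.16419536e-05,
        1.35381544e+00, -2.06290790e-01]), 'dq': array([ 0.00227246, -0.00274444, -0.00216457, -0.00111613, -0.0002605 ,
        0.00010722]), 'joint_efforts': array([ 9.29281632e-04, -4.45872581e+01, -3.52238560e+01, -9.41745293e-05,
        4.21539880e-03, -2.50596344e-06]), 'eef_pos': array([ 0.23951692, -0.52220162,  0.23048774]), 'eef_rot': array([-7.85419864e-04,  9.76997003e-01,  2.13251588e-01,  3.80040933e-06]), 'wrist_force': array([-0.06501954, -0.44062003,  0.5950335 ]), 'torque': array([-0.01761673, -0.02148162, -0.01518351]), 'grasp_force': 0.0, 'opening': 1.0026507122032977}
```

View pics/top0.png

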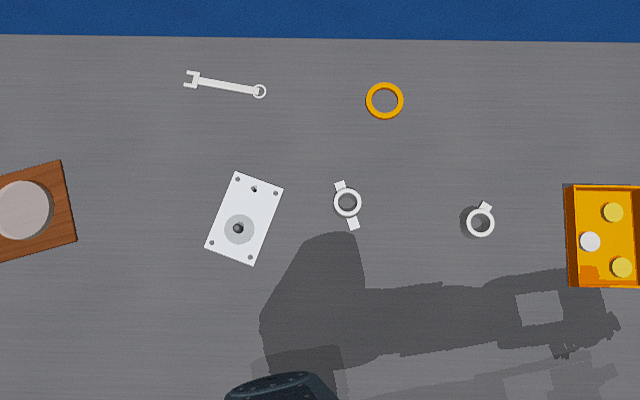

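View pics/scene0.png

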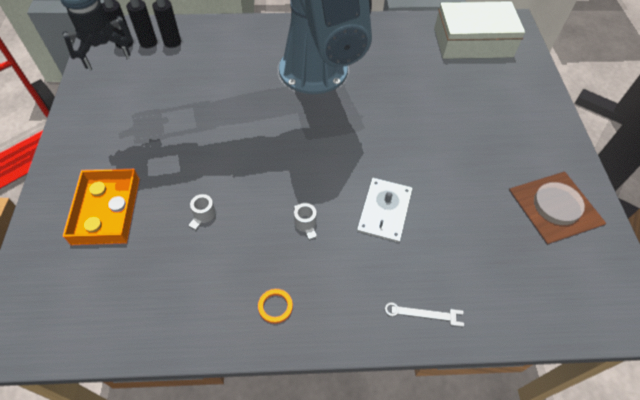

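The top view shows the single-tang collar at about (480,222) with its tang toward (486,206). The twin is at (347,203). The fixture's post is at (238,228) and its pin at (254,189). The scene view agrees: the collar is at (202,208), the twin at (306,218) and the fixture at (386,210).

```bash
python3 - <<'E'
from h import *
c=ctrl.camera('top'); im=c['pixels']; g=im.astype(int)
hsv=cv2.cvtColor(im,cv2.COLOR_RGB2HSV)
m=((hsv[...,1]<40)&(hsv[...,2]>165)).astype(np.uint8)
cs,h=cv2.findContours(m,cv2.RETR_CCOMP,cv2.CHAIN_APPROX_NONE)
for k,ct in enumerate(cs):
    a=cv2.contourArea(ct)
    if a<60: continue
    (x,y),(w,hh),an=cv2.minAreaRect(ct)
    print(k,'parent',h[0][k][3],'area',a,'rect',np.round([x,y,w,hh,an],1),'circ',np.round(np.r_[cv2.minEnclosingCircle(ct)[0],cv2.minEnclosingCircle(ct)[1]],1))
    if 5500<0 : pass
# plate
p=[ct for ct in cs if 3000<cv2.contourArea(ct)<8000 and abs(ct[:,0,0].mean()-243)<20]
if p:
    q=cast(c,p[0][:,0,:],0.012)[:,:2]*1000
    r=cv2.minAreaRect(q.astype(np.float32)); print('plate mm',r)
print('post',cast(c,[238,228.5],.042),'pin',cast(c,[254,189],.042),'collar',cast(c,[480.5,221],.05))
b=np.hstack([cv2.resize(im[y-32:y+32,x-32:x+32],(384,384),interpolation=cv2.INTER_NEAREST) for x,y in((480,218),(246,210))])
cv2.imwrite('pics/crop1.png',b[:,:,::-1])
E
```

```text
0 parent -1 area 283.5 rect [589.5 241.5  19.   19.   90. ] circ [589.9 240.9  10.2]
1 parent -1 area 111.0 rect [352.9 222.6  13.   10.1  71.6] circ [352.5 222.5   7.9]
2 parent -1 area 657.5 rect [482.  220.   28.3  32.5  45. ] circ [481.  218.6  17.7]
3 parent 2 area 322.5 rect [480. 222.  20.  20.   0.] circ [480.1 222.3  10.6]
4 parent -1 area 2256.5 rect [ 24.  209.5  57.   48.   90. ] circ [ 19.7 209.9  30.1]
149 parent -1 area 650.0 rect [347.5 197.5  35.   27.   90. ] circ [344.5 198.   18.3]
150 parent 149 area 315.0 rect [347.  202.   19.8  19.8  45. ] circ [347.  202.   10.4]
152 parent -1 area 4283.5 rect [243.2 217.9  53.4  84.1  21.5] circ [243.5 218.   49. ]
155 parent 152 area 125.5 rect [238.5 227.   12.   13.4  45. ] circ [238.4 227.    7. ]
159 parent -1 area 622.0 rect [224.8  84.2  82.6  16.4   9.1] circ [224.1  87.9  41.3]
plate mm ((544.6549682617188, 166.37942504882812), (109.36774444580078, 170.0505828857422), 70.53009033203125)
post [[0.51912985 0.17081312 0.042     ]] pin [[0.59890744 0.1424851  0.042     ]] collar [[ 0.54190485 -0.30404332  0.05      ]]
```

View pics/crop1.png

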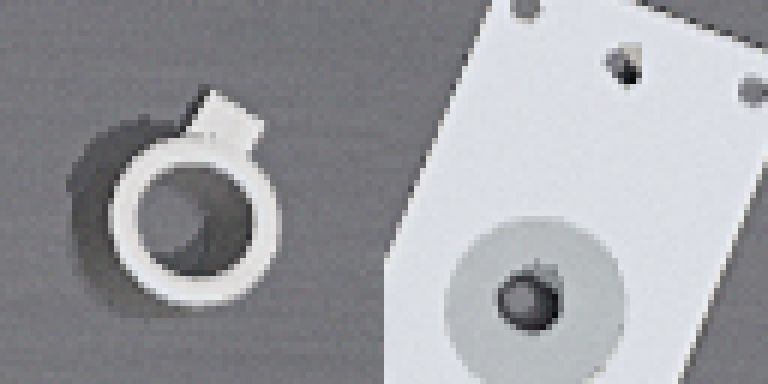

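The crop shows the collar's rim centred at about (480,222.2), with its tang end at about (487.2,203). On the fixture, the disc is centred near (238.9,229), the post top is near (236.6,227.4) and the pin is near (254,189).

```bash
python3 - <<'E'
from h import *
c=ctrl.camera('top')
f=lambda u,z:np.round(cast(c,u,z)[0,:2]*1000,1)
C=f([480,222.2],.05);T=f([487.2,203],.01)
print('collar',C,'tang end',T,'ang',np.degrees(np.arctan2(*(T-C)[::-1])),np.hypot(*(T-C)))
print('disc',f([238.9,229],.012),'posttop',f([236.6,227.4],.042),'pintop',f([253.8,188.3],.042))
s=ctrl.camera('scene');im=s['pixels']
for n,p in(('collar',[*C/1000,.05]),('post',[.521,.1745,.042]),('pin',[.601,.1465,.042])): print(n,proj(s,p))
b=np.hstack([cv2.resize(im[y-32:y+32,x-32:x+32],(384,384),interpolation=cv2.INTER_NEAREST) for x,y in((202,208),(386,210))])
cv2.imwrite('pics/crop2.png',b[:,:,::-1])
E
```

```text
collar [ 539.5 -303. ] tang end [ 584.1 -330.1] ang -31.283841355855202 52.18783383126764
disc [521.1 174.6] posttop [521.3 173.7] pintop [600.3 142.9]
collar [[201.04850961 202.79740751]]
post [[388.66198684 193.20625107]]
pin [[381.59094109 220.07130857]]
```

View pics/crop2.png

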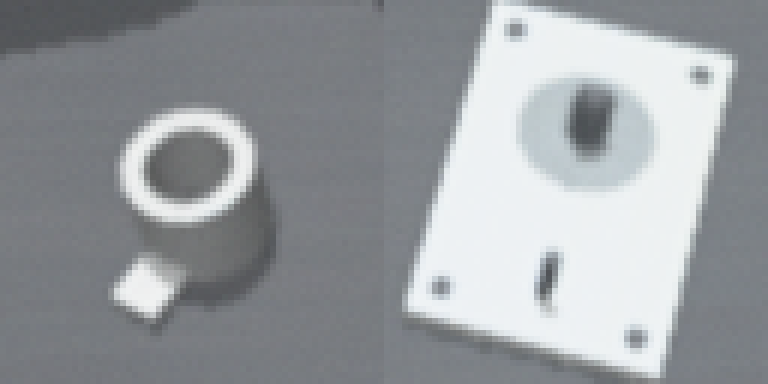

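The scene view shows the rim centre at about (201,203) and the post top at about (389,193), which agrees with the top-view measurements. The collar is at (539.5,-303) with its tang at -31.3°. The post is at (521,174.5), with the pin direction at -19.5°.

Request:
{"method": "move_arm", "body": {
  "plan": [0.8,0.58,-0.2,0,0,0,1.7,1.24,-0.5,0,0,0,2.6,1.9,-0.8,0,0,0,3.5,2.55,-1.1,0,0,0,4.4,3.2,-1.5,0,0,0,5.2,3.8,-1.9,0,0,0,5.8,4.24,-2.2,0,0,0,6.0,4.38,-2.3,0,0,0,6.0,4.38,-2.3,0,0,0,6.0,4.38,-2.3,0,0,0],
  "grip": 85
}}

```text
time_s: 1.5
eef_pos: [0.5391, -0.3049, 0.1169]
eef_rot: [0.0, 0.977, 0.213, 0.0]
wrist_force: [1.3, -0.4, 0.1]
opening: 0.992
grasp_force: 0.0
```

Request:
{"method": "move_arm", "body": {
  "plan": [0,0.02,-0.5,0,0,0,0,0.03,-1.0,0,0,0,0,0.03,-1.4,0,0,0,0,0.03,-1.7,0,0,0,0,0.03,-1.95,0,0,0,0,0.03,-2.08,0,0,0,0,0.03,-2.1,0,0,0,0,0.03,-2.1,0,0,0]
}}

```text
time_s: 2.5
eef_pos: [0.54, -0.3024, 0.0118]
eef_rot: [0.0, 0.977, 0.213, 0.0]
wrist_force: [-0.9, 0.1, -0.4]
opening: 0.996
grasp_force: 0.0
```

Request:
{"method": "move_arm", "body": {
  "plan": [0,0,0,0,0,0,0,0,0,0,0,0,0,0,0,0,0,0,0,0,0,0,0,0,0,0,0,0,0,0,0,0,0,0,0,0,0,0,0,0,0,0,0,0,0,0,0,0],
  "grip": 45
}}

```text
time_s: 3.5
eef_pos: [0.5403, -0.3027, 0.0123]
eef_rot: [0.001, 0.977, 0.213, 0.001]
wrist_force: [-0.2, -0.1, 6.6]
opening: 0.633
grasp_force: 64.7
```

Request:
{"method": "move_arm", "body": {
  "plan": [0,0,0.15,0,0,0,0,0,0.5,0,0,0,0,0,1.0,0,0,0,0,0,1.5,0,0,0,0,0,2.0,0,0,0,0,0,2.3,0,0,0,0,0,2.4,0,0,0,0,0,2.4,0,0,0]
}}

```text
time_s: 4.5
eef_pos: [0.5394, -0.302, 0.131]
eef_rot: [-0.0, 0.977, 0.213, -0.0]
wrist_force: [-0.4, -0.3, -5.9]
opening: 0.632
grasp_force: 64.3
```

Request:
{"method": "move_arm", "body": {
  "plan": [0,0.3,0,0,0,0,0,1.0,0,0,0,0,0,1.9,0,0,0,0,0,2.8,0,0,0,0,0,3.7,0,0,0,0,0,4.6,0,0,0,0,0,5.4,0,0,0,0,0,6.0,0,0,0,0,0,6.4,0,0,0,0,0,6.5,0,0,0,0]
}}

```text
time_s: 5.75
eef_pos: [0.539, 0.0241, 0.1308]
eef_rot: [-0.0, 0.977, 0.214, -0.0]
wrist_force: [-0.2, 0.8, -5.0]
opening: 0.637
grasp_force: 64.6
```

Request:
{"method": "move_arm", "body": {
  "plan": [-0.05,0.4,0,0,0,0.03,-0.12,1.0,0,0,0,0.08,-0.2,1.7,0,0,0,0.13,-0.3,2.4,0,0,0,0.18,-0.36,2.9,0,0,0,0.206,-0.38,3.04,0,0,0,0.206,-0.38,3.04,0,0,0,0.206,-0.38,3.04,0,0,0,0.206]
}}

```text
time_s: 6.75
eef_pos: [0.5208, 0.1739, 0.1313]
eef_rot: [0.0, 0.95, 0.312, -0.0]
wrist_force: [0.1, -0.5, -4.7]
opening: 0.629
grasp_force: 64.8
```

```bash
python3 - <<'E'
from h import *
t=shot('top','top3'); s=shot('scene','scene3'); o=ctrl.get_obs(); print(o['eef_pos'],o['eef_rot'],o['opening'],o['wrist_force'])
x=cv2.resize(s['pixels'][110:260,300:450],(600,600),interpolation=cv2.INTER_NEAREST)
cv2.imwrite('pics/crop3.png',x[:,:,::-1])
E
```

```text
[0.52085269 0.17387103 0.13127367] [ 9.35290280e-05  9.50103383e-01  3.11935174e-01 -3.63017099e-05] 0.6364199494848051 [ 0.01499385 -0.14487176 -4.91664391]
```

View pics/crop3.png

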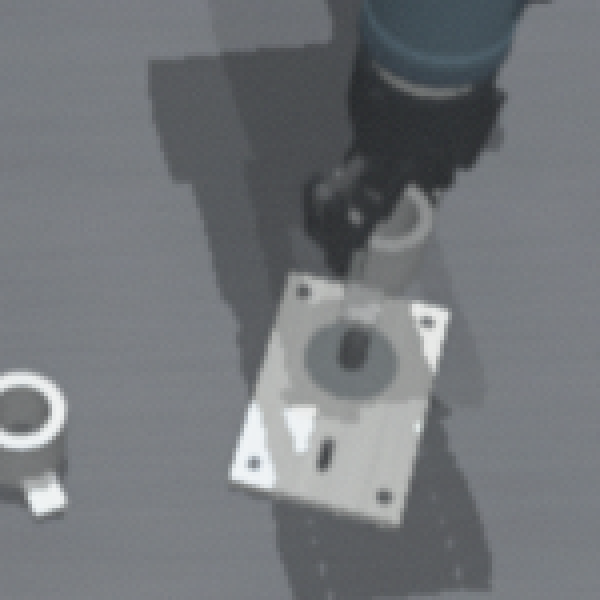

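View pics/top3.png

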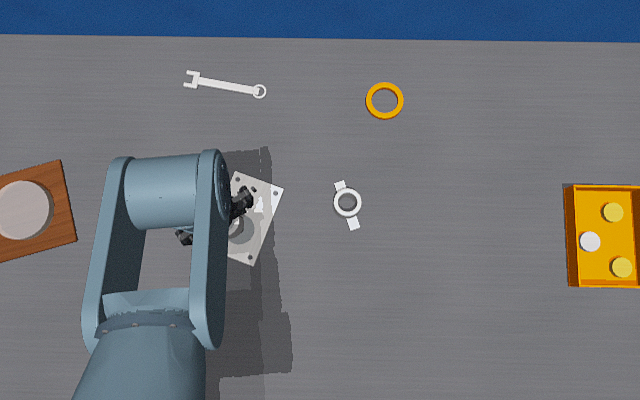

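The scene crop shows the collar held over the fixture, with its tang at about scene pixel (390,188). The pin direction is down and slightly left. In the top view the arm hides the collar, and the twin is undisturbed at (347,203). I'll compare the tang with its expected position.

```bash
python3 - <<'E'
from h import *
s=ctrl.camera('scene'); im=s['pixels']
x0,y0,k=365,150,10
b=cv2.resize(im[y0:y0+55,x0:x0+55],None,fx=k,fy=k,interpolation=cv2.INTER_CUBIC)
a=np.radians(-19.5); ux=np.array([np.cos(a),np.sin(a),0]); uy=np.array([-ux[1],ux[0],0]); c=np.array([.521,.174,.119])
P=[c+ux*.052+uy*.011,c+ux*.052-uy*.011]; P=[p+[0,0,.01] for p in P]+[p for p in P]
q=proj(s,P); print(q.round(1))
for p in q: cv2.circle(b,tuple(int(v) for v in (p-[x0,y0]+.5)*k),3,(255,0,0),-1)
t=np.linspace(0,2*np.pi,40)
for p in proj(s,c+[0,0,.05]+.028*np.c_[np.cos(t),np.sin(t),0*t]): cv2.circle(b,tuple(int(v) for v in (p-[x0,y0]+.5)*k),1,(0,255,0),-1)
cv2.imwrite('pics/crop4.png',cv2.convertScaleAbs(b,alpha=1.3)[:,:,::-1])
E
```

```text
[[393.7 190.9]
 [384.6 188.6]
 [393.1 193.3]
 [384.  191. ]]
```

View pics/crop4.png

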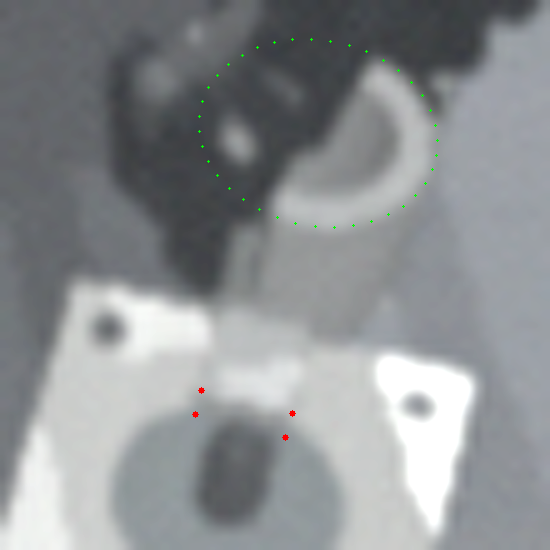

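The rim matches its prediction (green). The tang end seems about 1 px right of its prediction (red), so I'll measure the tang's midline numerically.

```bash
python3 - <<'E'
from h import *
s=ctrl.camera('scene'); im=np.mean([s['pixels']]+[ctrl.camera('scene')['pixels'] for _ in range(3)],0).mean(2)
for v in range(180,193): print(v,im[v,380:402].round().astype(int))
c=np.array([.521,.174,.129])
for d in(-23,-19.5,-16):
    a=np.radians(d);u=np.array([np.cos(a),np.sin(a),0]);w=np.array([-u[1],u[0],0])
    print(d,[proj(s,[c+u*r+w*e for e in(-.011,.011)]).round(1).tolist() for r in(.034,.043,.052)])
E
```

```text
180 [180 163 145 136 133 120 109 113 121 120 116 116 118 117 118 118 117 116
 116 116 113 112]
181 [188 184 179 177 176 159 135 132 139 138 131 124 124 123 122 120 117 116
 115 114 112 113]
182 [188 187 185 185 185 176 154 146 148 145 142 139 138 134 133 128 118 114
 114 114 114 118]
183 [186 184 183 183 184 178 160 150 147 146 145 144 144 143 143 140 125 119
 115 118 119 122]
184 [180 177 176 175 175 171 153 148 147 145 145 146 146 146 147 146 141 135
 130 131 134 132]
185 [165 162 160 161 159 154 149 148 148 146 147 150 154 154 153 148 151 152
 151 151 153 147]
186 [156 155 155 156 152 142 145 150 154 154 155 160 166 168 164 151 153 156
 155 155 158 156]
187 [156 156 155 156 152 140 144 153 165 169 169 170 171 170 166 152 153 155
 155 156 157 157]
188 [156 157 156 155 151 140 144 156 169 170 172 173 172 170 164 155 155 155
 155 155 156 157]
189 [156 155 156 153 144 130 137 151 158 159 164 169 172 168 157 154 155 154
 156 156 157 156]
190 [154 151 149 143 130 120 120 126 126 131 143 154 158 157 152 154 155 155
 156 156 157 156]
191 [144 136 131 124 119 116 111 108 107 110 118 126 127 132 143 153 155 154
 155 158 157 156]
192 [124 119 119 116 117 114 104  92  90  96 101 107 111 120 136 148 154 154
 156 157 157 156]
-23 [[[385.5, 182.2], [394.4, 184.9]], [[384.4, 185.1], [393.4, 187.8]], [[383.4, 188.0], [392.4, 190.7]]]
-19.5 [[[386.2, 182.7], [395.3, 184.9]], [[385.4, 185.6], [394.5, 187.9]], [[384.6, 188.6], [393.7, 190.9]]]
-16 [[[387.1, 183.1], [396.2, 184.9]], [[386.5, 186.1], [395.7, 187.9]], [[385.9, 189.1], [395.1, 190.9]]]
```

The tang's end-edge slope gives about -19.5° and its midline about -17°, so the heading is good to about 1°. I'll trim it slightly and lower the collar.

Request:
{"method": "move_arm", "body": {
  "plan": [0,0.01,-0.2,0,0,-0.01,0,0.01,-0.5,0,0,-0.015,0,0.01,-0.8,0,0,-0.015,0,0.01,-1.1,0,0,-0.015,0,0.01,-1.4,0,0,-0.015,0,0.01,-1.65,0,0,-0.015,0,0.01,-1.85,0,0,-0.015,0,0.01,-1.98,0,0,-0.015,0,0.01,-2.04,0,0,-0.015,0,0.01,-2.04,0,0,-0.015]
}}

```text
time_s: 8.35
eef_pos: [0.5208, 0.1753, 0.0294]
eef_rot: [0.0, 0.952, 0.305, 0.0]
wrist_force: [0.1, -1.0, -4.7]
opening: 0.631
grasp_force: 64.8
```

Request:
{"method": "move_arm", "body": {
  "plan": [0,0,-0.02,0,0,0,0,0,-0.04,0,0,0,0,0,-0.06,0,0,0,0,0,-0.08,0,0,0,0,0,-0.09,0,0,0,0,0,-0.09,0,0,0]
}}

```text
time_s: 9.1
eef_pos: [0.5206, 0.1753, 0.0247]
eef_rot: [-0.0, 0.952, 0.305, -0.0]
wrist_force: [0.0, 0.3, -4.7]
opening: 0.625
grasp_force: 64.8
```

Request:
{"method": "move_arm", "body": {
  "plan": [0,0,-0.01,0,0,0,0,0,-0.02,0,0,0,0,0,-0.02,0,0,0]
}}

```text
time_s: 9.48
eef_pos: [0.5207, 0.1753, 0.0243]
eef_rot: [0.0, 0.952, 0.306, 0.0]
wrist_force: [-4.7, 0.5, 3.6]
opening: 0.632
grasp_force: 65.6
```

Request:
{"method": "move_arm", "body": {
  "plan": [0,0,0,0,0,0,0,0,0,0,0,0,0,0,0,0,0,0,0,0,0,0,0,0,0,0,0,0,0,0],
  "grip": 75
}}

```text
time_s: 10.1
eef_pos: [0.5206, 0.1753, 0.0238]
eef_rot: [-0.0, 0.952, 0.305, 0.0]
wrist_force: [0.5, 1.0, 0.3]
opening: 0.872
grasp_force: 0.0
```

Request:
{"method": "move_arm", "body": {
  "plan": [0,0,0.1,0,0,0,0,0,0.4,0,0,0,0,0,0.9,0,0,0,0,0,1.5,0,0,0,0,0,2.1,0,0,0,0,0,2.4,0,0,0,0,-0.5,2.4,0,0,0,0,-1.3,2.4,0,0,0,0,-2.1,2.4,0,0,0,0,-3.0,2.4,0,0,0]
}}

```text
time_s: 11.35
eef_pos: [0.5203, 0.0244, 0.1439]
eef_rot: [-0.0, 0.952, 0.306, -0.0]
wrist_force: [1.3, -0.9, -0.7]
opening: 0.879
grasp_force: 0.0
```

Request:
{"method": "move_arm", "body": {
  "plan": [0,-0.9,0,0,0,0,0,-1.8,0,0,0,0,0,-2.6,0,0,0,0,0,-3.3,0,0,0,0,0,-3.8,0,0,0,0,0,-4.0,0,0,0,0,0,-4.0,0,0,0,0]
}}

```text
time_s: 12.22
eef_pos: [0.5204, -0.1747, 0.1437]
eef_rot: [-0.0, 0.952, 0.305, -0.0]
wrist_force: [0.7, -0.2, -0.5]
opening: 0.88
grasp_force: 0.0
```

```bash
python3 - <<'E'
from h import *
t=shot('top','top5'); s=shot('scene','scene5')
f=lambda c,u,v,w,h,k:cv2.resize(c['pixels'][v:v+h,u:u+w],None,fx=k,fy=k,interpolation=cv2.INTER_CUBIC)
b=np.hstack([f(t,208,164,84,108,4.5),f(s,346,164,84,108,4.5)])
cv2.imwrite('pics/crop5.png',b[:,:,::-1]); cv2.imwrite('pics/top5.png',t['pixels'][:,:,::-1])
print(ctrl.get_obs()['time_s'])
E
```

```text
12.325
```

View pics/crop5.png

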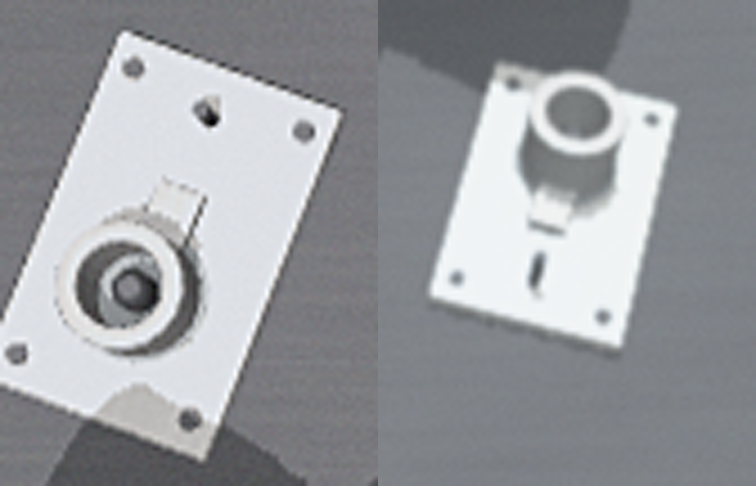

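The collar sits over the post with its tang toward the pin. In the top crop the tang's end corners are at about (166,180) and (208,195), and the rim centre is at about (119,286). Next is a numeric check of the heading and centring.

```bash
python3 - <<'E'
from h import *
t=ctrl.camera('top'); k=4.5
f=lambda p,z:cast(t,np.array(p)/k-.5+.5/k+[208,164],z)[0,:2]*1000
A,B,C=f((166,180),.022),f((208,195),.022),f((119,286),.062)
m=(A+B)/2; print('rim',C,'end',m,np.hypot(*(m-C)),'ang',np.degrees(np.arctan2(*(m-C)[::-1])),'edge ang',np.degrees(np.arctan2(*(A-B)[::-1]))-90)
E
python3 -c "
import numpy as np
a=np.load('pics/top5.npy').astype(int)
print(a[192:232,325:370].shape)"
```

```text
rim [519.5805464  174.80198971] end [568.80176429 154.12489068] 53.387926672499475 ang -22.78654914261776 edge ang -18.609870978600355
(40, 45, 3)
```

View pics/top5.png

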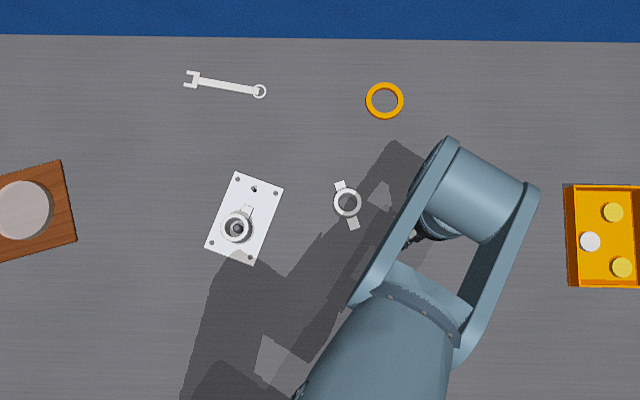

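```bash
python3 -c "
from bench import ctrl
print(ctrl.hand_in())"
```

```text
the job is handed in; nothing more can be done
None
```

The single-tang collar is sitting flat on the plate over the post and released, its tang within about 3° of the index pin by camera, the twin collar untouched; the job was handed in at about 12.4 s, with no verdict returned.

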